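# Load the emergence unit with oak galls and switch it on

### The arm

A 6-joint arm with a two-finger parallel gripper is mounted at the origin on a cart in front of the work surface, level with it; the furniture and walls round the work are solid. World frame = base frame: x ahead of the robot, y to its left, z up, the work surface at z = 0. Lengths are in m, angles in degrees, forces in N, time in s.
With the tool pointing down it reaches from about 0.4 to 0.825 m from the base axis. Payload 7 kg.
Tool frame: the origin (TCP) lies midway between the tips of the shut fingers; the grasp point (between the pads) lies r.grip_depth behind it (r.grip_depth is the distance from the TCP to the grasp point, in m); z points along the fingers, y is the line along which they close (so a half turn about z gives the same grasp; the last joint's range is limited). The gripper opens to 88 mm and grips with 3 to 60 N. Pads are 19 mm wide; open, the fingers measure 130 mm over their backs; the gripper's body (78 mm by 193 mm) begins 47 mm behind the grasp point.
Start: joints at [-51.503, 20.546, 0.682, 0, -70.136, -16.507], TCP at [0.253, -0.626, 0.227] pointing down, gripper open.
Joint ranges: [-176.03, 176.03], [-82.01, 121.73], [-58.28, 71.71], [-173.87, 95.51], [-174.79, -0.11], [-173.66, 173.66]. Speed limits (degrees/s): [136.94, 136.94, 172.46, 180, 180, 180].

### API

Orientations are given as [roll, pitch, yaw] about the fixed x, y, z axes, in that order (R = Rz(yaw) Ry(pitch) Rx(roll)).
In Python, from plant import r, cams gives the robot as it stands (r), with the cameras (cams).
- The arm moves only by the shell command python3 drive.py 'ROWS' [OPENING] [FORCE]. ROWS is a JSON list of rows, 1 to 12 of them, each of 6 numbers: dx, dy, dz in m, then a rotation vector rx, ry, rz in degrees; each row is the pose to reach, as a shift and turn from the pose commanded when the command began, along the tool's axes at that moment; what a row does not reach only later rows make up. A row lasts 1/12 s, in which the tool goes at most 0.0417 m and 7.16 degrees, less where a joint would pass 70% of its speed; a pose out of reach is approached as far as the arm can. OPENING is the finger opening in m, set as the command begins (- or left out keeps the last). The fingers move at their own pace and stop on an object; FORCE is the grip in N (left out, the last holds). Time passes only in rows, so rows that do not move let the fingers close. It prints the time, the measured TCP pose, the force, the opening and the grip force at its end.
- r.get_state(): the state, without advancing time (a new reading comes with each control period).
- cams.capture(name): name is "side" or "top" or "wrist"; returns a dict with "frame" (400x640x3 uint8, red, green, blue), "z_map" (400x640 float32, m along the optical axis (not along the pixel's ray), 0 where there is no reading), "fx", "fy", "cx", "cy" (pixels), "D" ([k1, k2, p1, p2, k3] as OpenCV has them; the pictures are not rectified), "cam_to_world" (4x4, takes a point from camera to world coordinates). Camera axes: x right, y down, z forward; pixel columns grow to the right and rows downward; lengths in m; the calibration is good to about 2 mm. A picture is of the moment at which its call begins.
- r.close_job(): hands the job in; it is judged then, once.
The state is a dict: "time_s": time; "joints": joint angles; "qd": joint speeds; "joint_torque": joint torques, N m; "tcp_pos": TCP position; "eef_rot": TCP orientation; "contact_force": force on the tool from outside, world axes, zero at the start; "moment": the same for the moment, N m; "gripper_width": finger opening in m; "gripper_force": force on a finger pad.
Only numpy, scipy, OpenCV 4.12 (cv2) and the standard library are available. Lean on these libraries where they do the work, as an engineer would, in place of code of your own. Each camera call takes 0.05 s, during which the arm holds its last target. There are 200 camera calls.

### The job

While the emergence unit is still off, pour all seven oak galls from the handled steel cup into the unit's open drum. Set the empty cup down upright on the bench and let go of it; only then flip the unit's toggle over to on. Leave the tall jar, bottle, vial and glass dish that stand among them where they are.

Things in the scene. Friction and masses are not known exactly. Their poses are not given: they have to be found in the camera images.
- unit: Emergence unit, screwed down: white base 120 (x) x 180 (y) mm, top of base 30 mm up; origin at the bench under the base centre. An open round aluminium drum stands on it at y = +33 mm; the toggle is at y = -62 mm on the deck.
- drum_mouth (a point): Centre of the drum's open mouth, 90 mm above the bench. The drum is 98 to 107 mm across outside, about 97 mm inside at the mouth, wall 3.5 mm.
- drum_floor (a point): Centre of the drum's inner floor, 35 mm above the bench, 55 mm below its rim.
- toggle (a joint): Toggle lever of the unit. 0 = off, leaning 0.45 rad to the unit's -x side; 0.9 = on, leaning 0.45 rad to the unit's +x side. It is over-centre: past the middle (0.45) it snaps to the nearer end and stays. It has a heavy head; about 0.7 N at the tip moves it.
- toggle_tip (a point): Tip of the toggle, a steel bat 10 mm thick and 50 mm long; pivot 40 mm above the bench, tip about 85 mm up. It swings in the unit's x-z plane.
- cup: Steel measuring cup that holds the galls, loose, 0.16 kg: 48 mm diameter at the foot, 76 mm at the rim, 65 mm tall, wall 3 mm; a straight handle goes out along the cup's -x at rim height. Origin at the centre of its foot, z up.
- cup_mouth (a point): Centre of the cup's mouth, 65 mm above its foot.
- cup_handle (a point): Grip point on the cup's handle, 93 mm from the cup's axis along its -x, 60 mm above its foot. Handle 12 mm wide, 10 mm thick (55 to 65 mm up), reaching to 136 mm from the axis.
- gall0_mid (a point): Centre of one of the seven oak galls (hard woody balls, 17 mm, 12 g) that start in the cup.
- gall1_mid (a point): Centre of one of the seven oak galls (hard woody balls, 17 mm, 12 g) that start in the cup.
- gall2_mid (a point): Centre of one of the seven oak galls (hard woody balls, 17 mm, 12 g) that start in the cup.
- gall3_mid (a point): Centre of one of the seven oak galls (hard woody balls, 17 mm, 12 g) that start in the cup.
- gall4_mid (a point): Centre of one of the seven oak galls (hard woody balls, 17 mm, 12 g) that start in the cup.
- gall5_mid (a point): Centre of one of the seven oak galls (hard woody balls, 17 mm, 12 g) that start in the cup.
- gall6_mid (a point): Centre of one of the seven oak galls (hard woody balls, 17 mm, 12 g) that start in the cup.
- tall_jar: tall glass specimen jar with a screw lid, 56 mm diameter, 158 mm tall, standing loose between the two work places; origin under its centre; to be left alone.
- dish: low open glass sorting dish, 90 mm diameter, 28 mm tall, loose; origin under its centre; to be left alone.
- vial_a: small capped glass vial, 16 mm diameter, 51 mm tall, loose, at the back; origin under its centre; to be left alone.
- bottle: capped bottle, 64 mm diameter, 136 mm tall, loose, at the back; origin under its centre; to be left alone.
- bench_mid (a point): Point on the bench amid the work. Fixed equipment round it, world metres: at the back a closed white carton, 236 mm tall, filling x 0.68 to 0.95, y 0.03 to 0.37; an open carton of jars, x above 0.66, y -0.07 to -0.50, 230 mm tall; a file box at the left, x 0.42 to 0.56, y above 0.45, 240 mm tall; flat papers, y below -0.16.

How it is judged:
By the outcome, as a careful person would: the job done as asked, in the order asked, and still so for the second after the job is handed in, with the robot touching nothing.
It also fails if it takes over 72 s, if anything falls off the work surface, if the arm or the gripper's body presses on something with over 40 N, if the wrist force passes 120 N, or if a joint passes its speed limit or range.

## Working session

There is one attempt and no reset: what is moved stays moved. The work goes in short steps, Python scripts to look and compute and a shell command to move; the robot and the scene stay as the last step left them, time stands still between calls to the robot, and variables do not carry over. Pictures are saved under pics/ and viewed, at most 10 in all, crops included, and the job is handed in when it is done.

```bash
ls; mkdir -p pics; python3 - <<'E'
from plant import r, cams
import cv2,numpy as np,pickle
s=r.get_state();print(s,r.grip_depth)
for n in("top","side"):
    c=cams.capture(n);pickle.dump(c,open(f"{n}.pkl","wb"));cv2.imwrite(f"pics/{n}1.png",c["frame"][...,::-1]);print(n,c["fx"],c["D"],np.round(c["cam_to_world"],3).tolist())
E
```

```text
drive.py
pics
plant.py
{'time_s': 0.0, 'joints': array([-5.15018492e+01,  2.05918658e+01,  6.31650961e-01, -2.23289354e-02,
       -7.01366738e+01, -1.65081455e+01]), 'qd': array([ 0.00718707, -0.03157781, -0.03378634,  0.0574087 ,  0.01070221,
        0.10078658]), 'joint_torque': array([ 3.03870647e-04, -5.82716775e+01,  2.93062162e+01,  6.99715465e+00,
        7.05628467e-03, -1.24163557e-04]), 'tcp_pos': array([ 0.25254849, -0.62541309,  0.22559477]), 'eef_rot': array([ 1.79901140e+02, -7.40895528e-03, -1.58017593e+02]), 'contact_force': array([ 0.31742074, -0.23490365,  0.1879853 ]), 'moment': array([-0.01143815, -0.11427161,  0.01478954]), 'gripper_force': 0.0, 'gripper_width': 0.08802217136419054} 0.0188
top 406.3983872942459 [-0.00204302  0.          0.          0.          0.        ] [[-0.028, -0.99, 0.14, 0.43], [-1.0, 0.027, -0.007, 0.135], [0.004, -0.14, -0.99, 0.924], [0.0, 0.0, 0.0, 1.0]]
side 410.7454279462379 [0.03437355 0.         0.         0.         0.        ] [[0.988, 0.065, -0.141, 0.691], [0.155, -0.494, 0.856, -0.748], [-0.014, -0.867, -0.498, 0.616], [0.0, 0.0, 0.0, 1.0]]
```

View pics/top1.png

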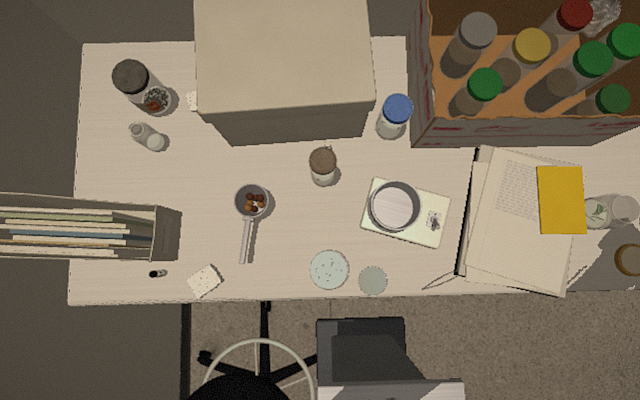

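View pics/side1.png

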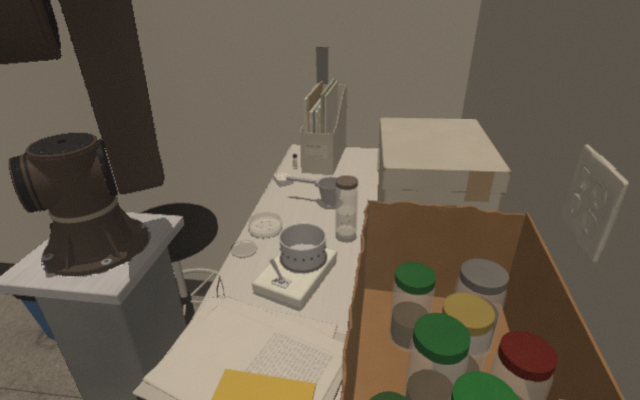

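The top picture shows the cup at (252,202) with its handle running to (243,262), the drum at (394,206), the toggle near (434,222), the jar at (322,160), the dish at (328,269) and the bottle at (397,110). The side view shows the same layout, with the jar behind the line between cup and drum.

```bash
cat > h.py <<'E'
import numpy as np,cv2
def cloud(c):
    h,w=c["z_map"].shape
    u,v=np.meshgrid(np.arange(w),np.arange(h))
    K=np.array([[c["fx"],0,c["cx"]],[0,c["fy"],c["cy"]],[0,0,1]])
    p=cv2.undistortPoints(np.stack([u,v],-1).reshape(-1,1,2).astype(float),K,np.array(c["D"],float)).reshape(h,w,2)
    z=c["z_map"];P=np.dstack([p*z[...,None],z])
    T=c["cam_to_world"];W=P@T[:3,:3].T+T[:3,3];W[z==0]=np.nan
    return W
def circ(xy):
    for _ in range(5):
        A=np.c_[2*xy,np.ones(len(xy))];s=np.linalg.lstsq(A,(xy**2).sum(1),rcond=None)[0]
        R=np.sqrt(s[2]+s[0]**2+s[1]**2);e=abs(np.hypot(*(xy-s[:2]).T)-R);xy=xy[e<max(2*np.median(e),.001)]
    return np.round(s[:2],4),round(R,4),len(xy)
E
python3 - <<'E'
import pickle,numpy as np,cv2
from h import *
c=pickle.load(open("top.pkl","rb"));W=cloud(c)
def reg(u0,u1,v0,v1,zl,zh):
    P=W[v0:v1,u0:u1].reshape(-1,3);return P[(P[:,2]>zl)&(P[:,2]<zh)]
print("bench",np.nanmedian(W[150:180,200:230,2]))
P=reg(230,275,180,222,.05,.08);print("cup",circ(P[P[:,2]>.058][:,:2]),np.percentile(P[:,2],[5,50,95]))
H=reg(232,258,222,266,.045,.08);d=np.linalg.svd(H-H.mean(0),full_matrices=False)[2][0];print("handle",H.mean(0),d,H[:,:2].min(0),H[:,:2].max(0),len(H),np.degrees(np.arctan2(d[1],d[0])))
P=reg(362,425,175,235,.08,.1);print("drum",circ(P[:,:2]),np.median(P[:,2]))
P=reg(355,455,170,250,.022,.038);print("deck",cv2.minAreaRect(P[:,:2].astype(np.float32)),np.median(P[:,2]))
P=reg(422,450,205,240,.045,.1);print("toggle",len(P),P[np.argsort(-P[:,2])][:12].round(3).tolist())
for n,a in dict(jar=(305,340,145,190,.14,.17),bottle=(375,415,90,140,.12,.15),dish=(305,352,248,292,.018,.035),disc2=(355,390,262,298,.004,.1),thing=(185,225,262,298,.004,.1),vial=(145,170,265,282,.02,.06),objL=(125,170,120,155,.03,.1)).items():
    P=reg(*a);print(n,P.mean(0).round(3),P.min(0).round(3),P.max(0).round(3),len(P))
E
```

```text
bench 0.0005717491330984315
cup (array([0.5496, 0.2882]), np.float64(0.0352), 203) [0.05213565 0.06362047 0.06706849]
handle [0.46036554 0.30161396 0.06451591] [-0.98868671  0.14998546 -0.00171941] [0.41740312 0.28961503] [0.50326509 0.31260713] 251 171.37390304876288
drum (array([ 0.5292, -0.0147]), np.float64(0.0496), 340) 0.08911031407505776
deck ((0.5190991759300232, -0.04655059427022934), (0.1777813881635666, 0.12127157300710678), 72.06484985351562) 0.031701705827478444
toggle 45 [[0.48, -0.102, 0.088], [0.484, -0.098, 0.088], [0.482, -0.096, 0.088], [0.484, -0.1, 0.087], [0.478, -0.098, 0.087], [0.478, -0.096, 0.086], [0.482, -0.102, 0.086], [0.478, -0.1, 0.086], [0.482, -0.1, 0.086], [0.484, -0.097, 0.085], [0.48, -0.098, 0.085], [0.48, -0.096, 0.085]]
jar [0.611 0.133 0.157] [0.585 0.108 0.144] [0.637 0.159 0.162] 610
bottle [ 0.72  -0.019  0.135] [ 0.692 -0.051  0.12 ] [0.753 0.01  0.14 ] 730
dish [0.395 0.125 0.027] [0.354 0.083 0.018] [0.442 0.17  0.032] 183
disc2 [0.372 0.029 0.006] [ 0.339 -0.     0.004] [0.411 0.061 0.011] 142
thing [0.382 0.399 0.016] [0.346 0.361 0.004] [0.417 0.446 0.022] 702
vial [0.401 0.496 0.043] [0.394 0.49  0.021] [0.408 0.507 0.056] 82
objL [0.694 0.51  0.074] [0.678 0.496 0.03 ] [0.721 0.541 0.1  ] 469
```

```bash
python3 - <<'E'
import cv2
a=cv2.imread("pics/top1.png")
cv2.imwrite("pics/t2.png",cv2.resize(a[130:300,225:455],None,fx=3.4,fy=3.4,interpolation=cv2.INTER_CUBIC))
E
```

```text
(no output)
```

View pics/t2.png

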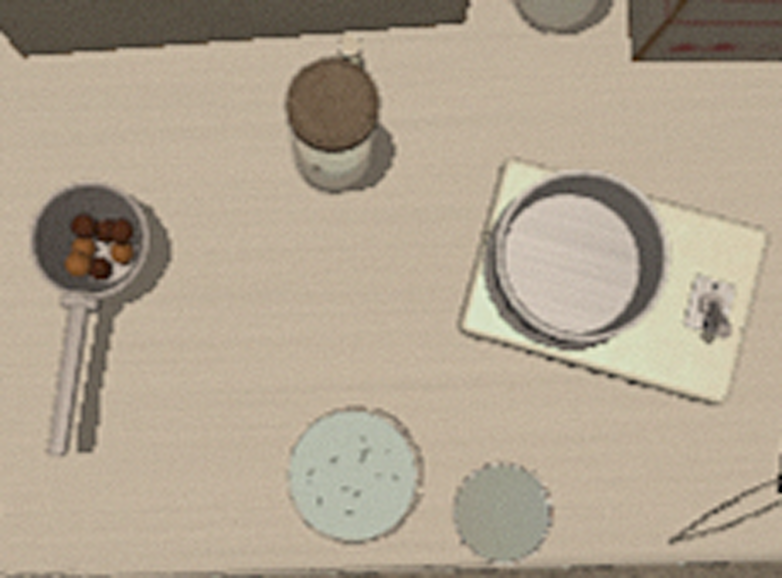

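The crop shows all seven galls in the cup at (100,245), the toggle at (712,315) leaning towards the robot (off), and the drum at (580,260). The sizes, heights and unit geometry match what was given. My plan is to grip the handle with the tool tilted forward and pour by pitching.

```bash
cat >> h.py <<'E'
from scipy.spatial.transform import Rotation as Ro
CUP=np.array([.5496,.2882]);CY=-8.6
def pose(grasp,yaw,tilt,depth=.0188):
    # tool z heads along yaw, tilted 'tilt' deg forward of straight down
    h=np.array([np.cos(np.radians(yaw)),np.sin(np.radians(yaw)),0]);t=np.radians(tilt)
    z=h*np.sin(t)-np.array([0,0,np.cos(t)]);y=np.array([-h[1],h[0],0]);x=np.cross(y,z)
    return np.array(grasp)+z*depth,Ro.from_matrix(np.c_[x,y,z])
def show(cur,tgt,lab=""):
    d=cur[1].inv().apply(tgt[0]-cur[0]);w=(cur[1].inv()*tgt[1]).as_rotvec(degrees=True)
    print(lab,np.round(d,4).tolist(),np.round(w,2).tolist(),"rows",round(max(np.linalg.norm(d)/.0417,np.linalg.norm(w)/7.16),1))
def cur():
    from plant import r, cams
    s=r.get_state();return s["tcp_pos"],Ro.from_euler("xyz",s["eef_rot"],degrees=True)
E
python3 - <<'E'
from h import *
c=cur()
via=pose([.45,-.05,.30],0,0);h=np.array([np.cos(np.radians(CY)),np.sin(np.radians(CY))])
g=np.r_[CUP-.088*h,.06];G=pose(g,CY,50);pre=(G[0]-.10*G[1].as_matrix()[:,2],G[1])
print(G[0],pre[0])
show(c,via,"via");show(via,pre,"pre");show(c,pre,"pre from start")
E
```

```text
[0.47682915 0.29920556 0.04791559] [0.40108601 0.31066063 0.11219435]
via [-0.3985, 0.4598, -0.0549] [0.08, -0.02, 21.98] rows 14.7
pre [0.0489, 0.3607, 0.169] [3.75, -49.9, 8.05] rows 9.6
pre from start [-0.4882, 0.8123, 0.1147] [13.41, -48.81, 28.57] rows 22.9
```

```bash
python3 drive.py '[[-0.2,0.23,-0.055,0,0,11],[-0.2,0.23,-0.055,0,0,11],[-0.2,0.23,-0.055,0,0,11],[-0.2,0.23,-0.055,0,0,11],[-0.2,0.23,-0.055,0,0,11],[-0.2,0.23,-0.055,0,0,11],[-0.3985,0.46,-0.055,0,0,22],[-0.3985,0.46,-0.055,0,0,22],[-0.3985,0.46,-0.055,0,0,22],[-0.3985,0.46,-0.055,0,0,22],[-0.3985,0.46,-0.055,0,0,22],[-0.3985,0.46,-0.055,0,0,22]]' 0.06
python3 - <<'E'
from h import *
c=cur();h=np.array([np.cos(np.radians(CY)),np.sin(np.radians(CY))])
g=np.r_[CUP-.088*h,.06];G=pose(g,CY,50);pre=(G[0]-.10*G[1].as_matrix()[:,2],G[1])
show(c,pre)
E
```

```text
time_s: 1.1
tcp_pos: [0.4116, -0.1603, 0.2783]
eef_rot: [180.0, 0.0, 180.0]
contact_force: [1.3, 0.7, 0.3]
gripper_width: 0.0599
gripper_force: 0.0
 [0.0108, 0.4709, 0.1661] [3.76, -49.88, 8.02] rows 12.0
```

```bash
python3 drive.py '[[0.01,0.25,0,0,0,0],[0.01,0.25,0,0,0,0],[0.01,0.25,0,0,0,0],[0.01,0.25,0,0,0,0],[0.01,0.25,0,0,0,0],[0.01,0.25,0,0,0,0],[0.01,0.47,0.08,3.76,-49.9,8],[0.01,0.47,0.08,3.76,-49.9,8],[0.01,0.47,0.08,3.76,-49.9,8],[0.01,0.47,0.08,3.76,-49.9,8],[0.01,0.47,0.08,3.76,-49.9,8],[0.01,0.47,0.08,3.76,-49.9,8]]' 0.06
python3 drive.py '[[0,0,0,0,0,0],[0,0,0,0,0,0],[0,0,0,0,0,0]]'
python3 - <<'E'
from h import *
from plant import r, cams
c=cur();h=np.array([np.cos(np.radians(CY)),np.sin(np.radians(CY))])
g=np.r_[CUP-.088*h,.06];G=pose(g,CY,50);pre=(G[0]-.10*G[1].as_matrix()[:,2],G[1])
show(c,pre);show(c,G);print(r.get_state()["joints"].round(1))
E
```

```text
time_s: 2.1
tcp_pos: [0.4607, 0.225, 0.2556]
eef_rot: [-178.6, 25.0, -179.6]
contact_force: [0.1, -0.1, -0.3]
gripper_width: 0.0602
gripper_force: 0.0
time_s: 2.35
tcp_pos: [0.4616, 0.2215, 0.2564]
eef_rot: [-178.7, 24.8, 179.7]
contact_force: [0.4, 0.3, -1.0]
gripper_width: 0.0601
gripper_force: 0.0
 [0.1159, 0.0911, 0.1033] [3.82, -25.07, 6.89] rows 4.3
 [0.074, 0.0821, 0.1937] [3.82, -25.07, 6.89] rows 5.3
[  62.8   -8.5  -44.8   31.4  -47.6 -173.6]
```

Joint 6 is on its limit, so I'll use the half-turned grasp instead.

```bash
python3 drive.py '[[0,0,0,0,0,40],[0,0,0,0,0,40],[0,0,0,0,0,40],[0,0,0,0,0,40],[0,0,0,0,0,40],[0,0,0,0,0,80],[0,0,0,0,0,80],[0,0,0,0,0,80],[0,0,0,0,0,80],[0,0,0,0,0,80],[0,0,0,0,0,80],[0,0,0,0,0,80]]'
python3 drive.py '[[0,0,0,0,0,50],[0,0,0,0,0,50],[0,0,0,0,0,50],[0,0,0,0,0,50],[0,0,0,0,0,50],[0,0,0,0,0,100],[0,0,0,0,0,100],[0,0,0,0,0,100],[0,0,0,0,0,100],[0,0,0,0,0,100],[0,0,0,0,0,100],[0,0,0,0,0,100]]'
cat >> h.py <<'E'
_p=pose
def pose(*a,**k):
    p,R=_p(*a,**k);return p,R*Ro.from_euler("z",180,degrees=True)
def targets(tilt,back=.10,dist=.088):
    h=np.array([np.cos(np.radians(CY)),np.sin(np.radians(CY))])
    G=pose(np.r_[CUP-dist*h,.06],CY,tilt);return G,(G[0]-back*G[1].as_matrix()[:,2],G[1])
E
python3 - <<'E'
from h import *
from plant import r, cams
c=cur();print(r.get_state()["joints"].round(1))
for t in(50,30,25):
    G,pre=targets(t);show(c,pre,f"pre{t}");show(c,G,f"G{t}")
E
```

```text
time_s: 3.35
tcp_pos: [0.499, 0.1712, 0.2476]
eef_rot: [157.9, -6.3, 127.3]
contact_force: [1.1, 0.9, -0.8]
gripper_width: 0.0603
gripper_force: 0.0
time_s: 4.35
tcp_pos: [0.4992, 0.1404, 0.1988]
eef_rot: [174.6, -46.8, 69.0]
contact_force: [0.0, 0.2, -0.8]
gripper_width: 0.0599
gripper_force: 0.0
[   1.3    1.6  -24.4  -54.6  -51.4 -173.6]
pre50 [0.0215, -0.166, 0.1345] [-53.02, 0.24, 51.16] rows 10.3
G50 [-0.0141, -0.0968, 0.1973] [-53.02, 0.24, 51.16] rows 10.3
pre30 [0.0379, -0.1442, 0.1275] [-43.52, -16.91, 59.85] rows 10.6
G30 [-0.0179, -0.1019, 0.1989] [-43.52, -16.91, 59.85] rows 10.6
pre25 [0.0412, -0.138, 0.1268] [-40.97, -21.19, 61.84] rows 10.8
G25 [-0.0187, -0.1033, 0.199] [-40.97, -21.19, 61.84] rows 10.8
```

```bash
python3 - <<'E'
from h import *
c=cur()
A=(np.array([.45,.2,.27]),Ro.from_euler("xyz",[180,0,-180],degrees=True))
B=(np.array([.45,.25,.27]),Ro.from_euler("xyz",[180,0,-100],degrees=True))
show(c,A);show(A,B)
E
```

```text
[0.078, -0.0651, -0.0273] [48.64, -26.18, -105.99] rows 16.7
 [-0.0, 0.05, 0.0] [0.0, 0.0, -80.0] rows 11.2
```

```bash
python3 drive.py '[[0.078,-0.065,-0.027,48.6,-26.2,-106],[0.078,-0.065,-0.027,48.6,-26.2,-106],[0.078,-0.065,-0.027,48.6,-26.2,-106],[0.078,-0.065,-0.027,48.6,-26.2,-106],[0.078,-0.065,-0.027,48.6,-26.2,-106],[0.078,-0.065,-0.027,48.6,-26.2,-106],[0.078,-0.065,-0.027,48.6,-26.2,-106],[0.078,-0.065,-0.027,48.6,-26.2,-106],[0.078,-0.065,-0.027,48.6,-26.2,-106],[0.078,-0.065,-0.027,48.6,-26.2,-106],[0.078,-0.065,-0.027,48.6,-26.2,-106],[0.078,-0.065,-0.027,48.6,-26.2,-106]]'
python3 - <<'E'
from h import *
from plant import r, cams
c=cur();print(r.get_state()["joints"].round(1))
A=(np.array([.45,.2,.27]),Ro.from_euler("xyz",[180,0,-180],degrees=True))
B=(np.array([.45,.25,.27]),Ro.from_euler("xyz",[180,0,-100],degrees=True))
show(c,A);show(c,B)
E
```

```text
time_s: 5.35
tcp_pos: [0.4496, 0.2003, 0.2695]
eef_rot: [168.4, -10.5, 152.7]
contact_force: [0.7, 0.3, 0.2]
gripper_width: 0.06
gripper_force: 0.0
[  34.5    1.3  -13.3  -15.5  -70.6 -148.3]
 [-0.0003, 0.0001, -0.0006] [13.83, -7.56, -28.23] rows 4.5
 [0.0222, 0.0427, 0.0125] [17.82, 3.57, -107.65] rows 15.2
```

```bash
python3 drive.py '[[0.022,0.043,0.0125,17.8,3.6,-107.6],[0.022,0.043,0.0125,17.8,3.6,-107.6],[0.022,0.043,0.0125,17.8,3.6,-107.6],[0.022,0.043,0.0125,17.8,3.6,-107.6],[0.022,0.043,0.0125,17.8,3.6,-107.6],[0.022,0.043,0.0125,17.8,3.6,-107.6],[0.022,0.043,0.0125,17.8,3.6,-107.6],[0.022,0.043,0.0125,17.8,3.6,-107.6],[0.022,0.043,0.0125,17.8,3.6,-107.6],[0.022,0.043,0.0125,17.8,3.6,-107.6],[0.022,0.043,0.0125,17.8,3.6,-107.6],[0.022,0.043,0.0125,17.8,3.6,-107.6]]'
python3 - <<'E'
from h import *
from plant import r, cams
c=cur();print(r.get_state()["joints"].round(1))
for t in(0,50,40):
    G,pre=targets(t);show(c,pre,f"pre{t}")
E
```

```text
time_s: 6.35
tcp_pos: [0.4502, 0.25, 0.2697]
eef_rot: [176.0, 0.0, -122.9]
contact_force: [-0.6, 0.5, 0.0]
gripper_width: 0.06
gripper_force: 0.0
[ 47.8   5.1 -12.3  -4.1 -73.3 -79.5]
pre0 [-0.0498, 0.0086, 0.1294] [2.52, 3.98, -114.21] rows 16.0
pre50 [-0.0242, 0.0631, 0.1623] [51.96, 35.76, -105.29] rows 17.1
pre40 [-0.0283, 0.0547, 0.1517] [42.2, 29.52, -108.44] rows 16.8
```

```bash
python3 drive.py '[[0,0,0,27,18.5,-54],[0,0,0,27,18.5,-54],[0,0,0,27,18.5,-54],[0,0,0,27,18.5,-54],[0,0,0,27,18.5,-54],[0,0,0,27,18.5,-54],[0,0,0,27,18.5,-54],[0,0,0,27,18.5,-54],[0,0,0,27,18.5,-54],[-0.012,0.03,0.08,52,35.8,-105.3],[-0.024,0.063,0.162,52,35.8,-105.3],[-0.024,0.063,0.162,52,35.8,-105.3]]'
python3 - <<'E'
from h import *
from plant import r, cams
c=cur();print(r.get_state()["joints"].round(1))
for t in(50,):
    G,pre=targets(t);show(c,pre,f"pre{t}")
E
```

```text
time_s: 7.35
tcp_pos: [0.415, 0.2938, 0.157]
eef_rot: [-166.9, -34.6, -51.3]
contact_force: [3.2, 2.5, -0.1]
gripper_width: 0.0596
gripper_force: 0.0
[ 78.7   8.4 -51.7  45.7 -52.8 -71.6]
pre50 [-0.0434, 0.0059, 0.0237] [16.1, 10.89, -32.86] rows 5.3
```

```bash
python3 - <<'E'
from h import *
c=cur()
for t in(40,):
    G,_=targets(t);show(c,(G[0]+[0,0,.08],G[1]),f"pre{t}")
E
```

```text
pre40 [0.0091, -0.0386, 0.0546] [13.15, 1.23, -34.09] rows 5.1
```

```bash
python3 drive.py '[[0.009,-0.0386,0.0546,13.15,1.2,-34.1],[0.009,-0.0386,0.0546,13.15,1.2,-34.1],[0.009,-0.0386,0.0546,13.15,1.2,-34.1],[0.009,-0.0386,0.0546,13.15,1.2,-34.1],[0.009,-0.0386,0.0546,13.15,1.2,-34.1],[0.009,-0.0386,0.0546,13.15,1.2,-34.1],[0.009,-0.0386,0.0546,13.15,1.2,-34.1],[0.009,-0.0386,0.0546,13.15,1.2,-34.1]]'
python3 - <<'E'
from h import *
from plant import r, cams
c=cur();print(r.get_state()["joints"].round(1))
for t in(40,):
    G,_=targets(t);show(c,(G[0]+[0,0,.08],G[1]),f"pre{t}");show(c,G,"G")
E
```

```text
time_s: 8.02
tcp_pos: [0.4888, 0.3201, 0.1436]
eef_rot: [178.4, -38.8, -9.1]
contact_force: [0.2, 0.7, 0.4]
gripper_width: 0.0601
gripper_force: 0.0
[ 59.9   9.  -58.2  78.7 -37.3 -50.7]
pre40 [-0.0198, 0.0223, 0.0079] [1.9, 1.25, -0.33] rows 0.7
G [-0.0698, 0.0206, 0.0702] [1.9, 1.25, -0.33] rows 2.4
```

```bash
python3 drive.py '[[-0.035,0.022,0.027,1.9,1.2,-0.3],[-0.035,0.022,0.027,1.9,1.2,-0.3],[-0.035,0.022,0.027,1.9,1.2,-0.3],[-0.035,0.022,0.027,1.9,1.2,-0.3]]'
python3 - <<'E'
from h import *
from plant import r, cams
c=cur();print(r.get_state()["joints"].round(1))
for t in(40,):
    G,_=targets(t);show(c,G,"G");print(G[0])
E
```

```text
time_s: 8.35
tcp_pos: [0.4933, 0.3299, 0.1198]
eef_rot: [177.7, -38.4, -8.4]
contact_force: [-0.3, 0.0, 0.7]
gripper_width: 0.0601
gripper_force: 0.0
[ 57.8  11.9 -58.2  83.7 -36.  -54.3]
G [-0.0572, 0.0308, 0.0507] [2.15, 1.6, 0.16] rows 2.0
[0.47453797 0.29955206 0.04559836]
```

```bash
python3 - <<'E'
from h import *
c=cur()
for t in(20,):
    G,_=targets(t);show(c,(G[0]+[0,0,.07],G[1]),"pre");show(c,G,"G")
E
```

```text
pre [-0.0201, 0.033, -0.0051] [2.16, -18.4, -0.22] rows 2.6
G [-0.0636, 0.0308, 0.0497] [2.16, -18.4, -0.22] rows 2.6
```

```bash
python3 drive.py '[[-0.02,0.033,-0.005,2.2,-18.4,-0.2],[-0.02,0.033,-0.005,2.2,-18.4,-0.2],[-0.02,0.033,-0.005,2.2,-18.4,-0.2],[-0.02,0.033,-0.005,2.2,-18.4,-0.2],[-0.02,0.033,-0.005,2.2,-18.4,-0.2],[-0.02,0.033,-0.005,2.2,-18.4,-0.2]]'
python3 - <<'E'
from h import *
from plant import r, cams
c=cur();print(r.get_state()["joints"].round(1))
for t in(20,30):
    G,_=targets(t);show(c,G,"G");print(G[0])
E
```

```text
time_s: 8.85
tcp_pos: [0.4689, 0.3023, 0.1137]
eef_rot: [-179.7, -19.9, -8.7]
contact_force: [0.1, 0.9, 1.0]
gripper_width: 0.0602
gripper_force: 0.0
[ 62.1   8.7 -48.2  37.6 -31.6 -12.8]
G [-0.024, 0.0022, 0.0672] [-0.31, 0.07, -0.05] rows 1.7
[0.46894712 0.3003976  0.04233378]
G [-0.0207, 0.0022, 0.0669] [-0.31, 10.07, -0.08] rows 1.7
[0.47188375 0.29995348 0.04371872]
```

```bash
python3 drive.py '[[-0.01,0.0022,0.033,-0.3,5,0],[-0.0207,0.0022,0.0669,-0.3,10,0],[-0.0207,0.0022,0.0669,-0.3,10,0],[-0.0207,0.0022,0.0669,-0.3,10,0],[-0.0207,0.0022,0.0669,-0.3,10,0]]'
python3 - <<'E'
from h import *
from plant import r, cams
import pickle
c=cur();print(r.get_state()["joints"].round(1))
G,_=targets(30);show(c,G,"G")
f=cams.capture("top");cv2.imwrite("pics/g.png",cv2.resize(f["frame"][150:300,180:340,::-1],None,fx=3.5,fy=3.5))
E
```

```text
time_s: 9.27
tcp_pos: [0.4979, 0.3216, 0.0535]
eef_rot: [178.9, -29.3, -8.4]
contact_force: [-3.0, -4.7, -0.8]
gripper_width: 0.06
gripper_force: 0.5
[ 47.9  16.  -58.3  91.2 -24.7 -54.4]
G [-0.0244, 0.0253, -0.0021] [1.03, 0.68, 0.16] rows 0.8
```

View pics/g.png

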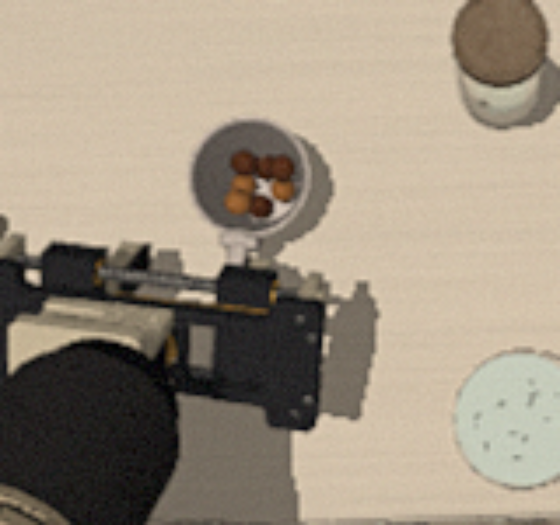

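The picture shows the right finger at (245,290) resting against the handle at (238,245). The elbow limit pushed the arm about 20 mm sideways. The galls are still in the cup, so I'll lift, use a smaller tilt and measure again.

```bash
python3 - <<'E'
from h import *
c=cur();show(c,(c[0]+[0,0,.08],c[1]),"up")
P=pose([.463,.301,.14],CY,10);show(c,P,"P")
E
```

```text
up [0.0392, 0.0016, -0.0697] [0.0, 0.0, 0.0] rows 1.9
P [0.0098, 0.0291, -0.075] [1.04, -19.31, 0.42] rows 2.7
```

```bash
python3 drive.py '[[0.039,0.0,-0.07,0,-6,0],[0.039,0.0,-0.07,0,-12,0],[0.01,0.029,-0.075,1,-19.3,0.4],[0.01,0.029,-0.075,1,-19.3,0.4],[0.01,0.029,-0.075,1,-19.3,0.4],[0.01,0.029,-0.075,1,-19.3,0.4],[0.01,0.029,-0.075,1,-19.3,0.4]]'
python3 - <<'E'
from h import *
from plant import r, cams
import pickle
print(r.get_state()["joints"].round(1))
c=cams.capture("top");W=cloud(c)
def reg(u0,u1,v0,v1,zl,zh):
    P=W[v0:v1,u0:u1].reshape(-1,3);return P[(P[:,2]>zl)&(P[:,2]<zh)]
P=reg(230,275,180,222,.058,.08);print("cup",circ(P[:,:2]))
H=reg(232,262,222,236,.055,.072);print("handle",np.median(H,0),len(H))
s=cams.capture("side");W=cloud(s).reshape(-1,3)
for n,W in(("side",W),("top",cloud(c).reshape(-1,3))):
    H=W[(W[:,0]>.41)&(W[:,0]<.51)&(W[:,1]>.26)&(W[:,1]<.34)&(W[:,2]>.06)&(W[:,2]<.069)]
    if len(H)>5:d=np.polyfit(H[:,0],H[:,1],1);print(n,len(H),d,np.degrees(np.arctan(d[0])),H.min(0),H.max(0))
E
```

```text
time_s: 9.9
tcp_pos: [0.4701, 0.2952, 0.1258]
eef_rot: [179.6, -11.8, -9.4]
contact_force: [2.4, -2.3, 0.9]
gripper_width: 0.0601
gripper_force: 0.0
[ 59.6  10.1 -36.   17.  -41.3   8.4]
cup (array([0.5489, 0.2846]), np.float64(0.0352), 180)
handle [0.49743024 0.29083184 0.06566368] 36
side 110 [-0.12869798  0.35085759] -7.3335396210622585 [0.41418454 0.27632997 0.0601121 ] [0.50971248 0.30498702 0.06866911]
top 152 [-0.13694877  0.35871482] -7.798077256717216 [0.41523929 0.27802465 0.06058938] [0.50946638 0.30377427 0.0686172 ]
```

```bash
cat >> h.py <<'E'
DR=np.array([.5292,-.0147])
T0=10
def pour(th,lipz,lipf=-.02,yaw=-100,dist=.088):
    t=np.radians(th);h=np.array([np.cos(np.radians(yaw)),np.sin(np.radians(yaw))])
    a=dist+.038
    f=lipf-a*np.cos(t)-.005*np.sin(t);u=a*np.sin(t)-.005*np.cos(t)
    return pose(np.r_[DR+f*h,lipz+u],yaw,T0-th)
E
python3 - <<'E'
from h import *
c=cur();A=pour(0,.23);B=pour(100,.14)
print(A[0],B[0]);show(c,A,"A");show(A,B,"B")
E
```

```text
[0.55398574 0.12586694 0.20648561] [0.53299323 0.0068125  0.26495402]
A [0.1226, 0.1548, -0.0555] [-16.96, -1.62, 88.67] rows 12.6
B [0.1292, -0.0, -0.0366] [-0.0, -100.0, -0.0] rows 14.0
```

```bash
python3 drive.py '[[0.02,0.0,-0.08,0,0,0],[0.02,0.0,-0.08,0,0,0],[0.07,0.08,-0.075,-8,-0.8,44],[0.07,0.08,-0.075,-8,-0.8,44],[0.07,0.08,-0.075,-8,-0.8,44],[0.07,0.08,-0.075,-8,-0.8,44],[0.07,0.08,-0.075,-8,-0.8,44],[0.07,0.08,-0.075,-8,-0.8,44],[0.1226,0.155,-0.0555,-17,-1.6,88.7],[0.1226,0.155,-0.0555,-17,-1.6,88.7],[0.1226,0.155,-0.0555,-17,-1.6,88.7],[0.1226,0.155,-0.0555,-17,-1.6,88.7]]'
python3 - <<'E'
from h import *
from plant import r, cams
print(r.get_state()["joints"].round(1))
c=cur();A=pour(0,.23);B=pour(100,.16);M=pour(50,.18)
show(c,A,"A");show(c,M,"M");show(c,B,"B")
E
```

```text
time_s: 11.0
tcp_pos: [0.5559, 0.1202, 0.2061]
eef_rot: [-179.5, -11.1, -82.1]
contact_force: [-0.7, -0.3, 0.1]
gripper_width: 0.0601
gripper_force: 0.0
[ 38.6  12.3 -18.9  10.9 -64.4 -35.8]
A [-0.0057, 0.0011, -0.0015] [-3.82, -0.96, 17.65] rows 2.5
M [0.0285, 0.0086, -0.0483] [4.13, -50.53, 18.2] rows 7.5
B [0.1222, 0.0378, -0.0568] [12.63, -100.03, 16.28] rows 14.3
```

```bash
python3 drive.py '[[0.0285,0.0086,-0.0483,4.1,-50.5,18.2],[0.0285,0.0086,-0.0483,4.1,-50.5,18.2],[0.0285,0.0086,-0.0483,4.1,-50.5,18.2],[0.0285,0.0086,-0.0483,4.1,-50.5,18.2],[0.0285,0.0086,-0.0483,4.1,-50.5,18.2],[0.0285,0.0086,-0.0483,4.1,-50.5,18.2],[0.0285,0.0086,-0.0483,4.1,-50.5,18.2],[0.122,0.038,-0.057,12.6,-100,16.3],[0.122,0.038,-0.057,12.6,-100,16.3],[0.122,0.038,-0.057,12.6,-100,16.3],[0.122,0.038,-0.057,12.6,-100,16.3],[0.122,0.038,-0.057,12.6,-100,16.3]]'
python3 - <<'E'
from h import *
from plant import r, cams
print(r.get_state()["joints"].round(1))
c=cur();B=pour(100,.16);show(c,B,"B")
E
```

```text
time_s: 12.0
tcp_pos: [0.5314, 0.0068, 0.2835]
eef_rot: [178.4, 69.8, -100.6]
contact_force: [-0.2, 2.3, -0.6]
gripper_width: 0.0601
gripper_force: 0.0
[-27.6  21.9  -1.6 -63.9 -97.9  28.1]
B [-0.0015, -0.0016, -0.0003] [0.93, -20.17, -0.39] rows 2.8
```

The dry run works: joints stay well inside their ranges. I'll go back and grasp.

```bash
sed -i 's/^CUP=.*/CUP=np.array([.549,.2846]);CY=-7.6/' h.py; python3 - <<'E'
from h import *
c=cur();G,_=targets(10);U=(G[0]+[0,0,.12],G[1]);M=pose([.5,.15,.25],-60,0)
show(c,M,"M");show(c,U,"U");print(G[0])
E
```

```text
M [0.0025, 0.0533, 0.1462] [-23.37, 67.14, -34.44] rows 11.0
U [0.0208, 0.1103, 0.3003] [-48.44, 61.5, -85.09] rows 16.1
[0.46500894 0.2958068  0.04148561]
```

```bash
python3 drive.py '[[0.0025,0.0533,0.146,-23.4,67,-34.4],[0.0025,0.0533,0.146,-23.4,67,-34.4],[0.0025,0.0533,0.146,-23.4,67,-34.4],[0.0025,0.0533,0.146,-23.4,67,-34.4],[0.0025,0.0533,0.146,-23.4,67,-34.4],[0.0025,0.0533,0.146,-23.4,67,-34.4],[0.0025,0.0533,0.146,-23.4,67,-34.4],[0.0025,0.0533,0.146,-23.4,67,-34.4],[0.02,0.11,0.3,-48.4,61.5,-85],[0.02,0.11,0.3,-48.4,61.5,-85],[0.02,0.11,0.3,-48.4,61.5,-85],[0.02,0.11,0.3,-48.4,61.5,-85]]' 0.05
python3 - <<'E'
from h import *
c=cur();G,_=targets(10);U=(G[0]+[0,0,.1],G[1])
show(c,U,"U");show(c,G,"G")
E
```

```text
time_s: 13.0
tcp_pos: [0.4671, 0.299, 0.1624]
eef_rot: [-173.0, 5.2, -42.2]
contact_force: [2.5, -0.2, -0.2]
gripper_width: 0.05
gripper_force: 0.0
U [0.0025, 0.0063, 0.0202] [-5.31, 12.61, -35.56] rows 5.3
G [0.0117, 0.0184, 0.119] [-5.31, 12.61, -35.56] rows 5.3
```

```bash
python3 drive.py '[[0.0025,0.006,0.02,-5.3,12.6,-35.6],[0.0025,0.006,0.02,-5.3,12.6,-35.6],[0.0025,0.006,0.02,-5.3,12.6,-35.6],[0.0025,0.006,0.02,-5.3,12.6,-35.6],[0.0025,0.006,0.02,-5.3,12.6,-35.6],[0.0025,0.006,0.02,-5.3,12.6,-35.6],[0.0025,0.006,0.02,-5.3,12.6,-35.6],[0.0025,0.006,0.02,-5.3,12.6,-35.6]]'
python3 - <<'E'
from h import *
from plant import r, cams
print(r.get_state()["joints"].round(1))
c=cur();G,_=targets(10);show(c,G,"G")
E
```

```text
time_s: 13.67
tcp_pos: [0.465, 0.2957, 0.1423]
eef_rot: [-179.7, -9.7, -7.9]
contact_force: [-0.2, 0.8, 0.4]
gripper_width: 0.05
gripper_force: 0.0
[ 58.8   8.9 -32.9  12.5 -44.7  14.6]
G [-0.017, 0.0004, 0.0994] [-0.25, 0.31, -0.32] rows 2.4
```

```bash
python3 drive.py '[[-0.0055,0,0.033,0,0,0],[-0.011,0,0.066,0,0,0],[-0.017,0.0004,0.0994,-0.2,0.3,-0.3],[-0.017,0.0004,0.0994,-0.2,0.3,-0.3],[-0.017,0.0004,0.0994,-0.2,0.3,-0.3]]'
python3 - <<'E'
from h import *
from plant import r, cams
print(r.get_state()["joints"].round(1))
c=cur();G,_=targets(10);show(c,G,"G")
f=cams.capture("side");cv2.imwrite("pics/s3.png",cv2.resize(f["frame"][140:260,220:380,::-1],None,fx=4,fy=4))
E
```

```text
time_s: 14.08
tcp_pos: [0.4651, 0.2947, 0.0407]
eef_rot: [179.9, -9.9, -7.6]
contact_force: [-0.2, 0.4, 1.2]
gripper_width: 0.0499
gripper_force: 0.0
[ 58.3  16.7 -41.6  18.9 -29.1   7.7]
G [-0.0001, -0.0011, -0.0008] [0.13, 0.12, 0.01] rows 0.0
```

View pics/s3.png

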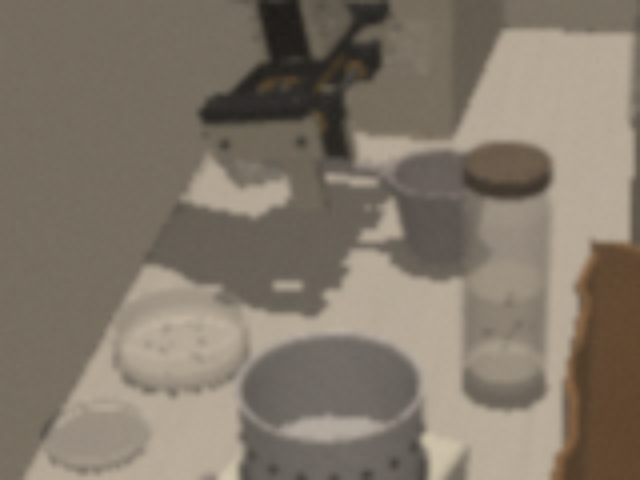

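The fingers straddle the handle at (320,170), with the cup upright at (430,200). I'll close at 60 N and lift slightly.

```bash
python3 drive.py '[[0,0,0,0,0,0],[0,0,0,0,0,0],[0,0,0,0,0,0],[0,0,0,0,0,0],[0,0,0,0,0,0],[0,0,0,0,0,0],[0,0,0,0,0,0],[0,0,0,0,0,0]]' 0.0 60
python3 drive.py '[[0.002,0,-0.01,0,0,0],[0.005,0,-0.03,0,0,0],[0.0104,0,-0.059,0,0,0],[0.0104,0,-0.059,0,0,0],[0.0104,0,-0.059,0,0,0]]'
python3 - <<'E'
from h import *
from plant import r, cams
c=cams.capture("top");W=cloud(c).reshape(-1,3);p=cur();print(r.get_state()["moment"])
S=W[(np.hypot(W[:,0]-.549,W[:,1]-.2846)<.047)&(W[:,2]>.10)]
print(circ(S[:,:2]),np.percentile(S[:,2],[5,50,95]))
A=np.c_[S[:,:2]-S[:,:2].mean(0),np.ones(len(S))];hi=S[:,2]>np.percentile(S[:,2],40)
print("plane",np.linalg.lstsq(A[hi],S[hi,2],rcond=None)[0])
show(p,pose([.42,.295,.20],CY,10),"back");show(p,pour(0,.23),"A")
E
```

```text
time_s: 14.8
tcp_pos: [0.4651, 0.2966, 0.0419]
eef_rot: [-179.9, -10.0, -7.4]
contact_force: [-2.0, 0.7, 1.6]
gripper_width: 0.0114
gripper_force: 60.0
time_s: 15.22
tcp_pos: [0.4655, 0.2972, 0.1027]
eef_rot: [-179.7, -10.0, -7.5]
contact_force: [-0.5, -0.1, -3.1]
gripper_width: 0.0111
gripper_force: 60.0
[-0.06112032  1.15824359  0.00137658]
(array([0.5484, 0.2847]), np.float64(0.0339), 286) [0.10234343 0.12171364 0.12611414]
plane [-0.02120093 -0.00431471  0.12354214]
back [-0.0266, 0.0069, -0.086] [-0.14, 0.05, 0.11] rows 2.2
A [0.1271, 0.1571, -0.0848] [-16.12, 0.13, 91.12] rows 12.9
```

```bash
python3 - <<'E'
from h import *
p=cur();M=pose([.44,.22,.26],-50,10);A=pour(0,.27)
show(p,(p[0]+[-.01,0,.13],p[1]),"up");show(p,M,"M");show(p,A,"A")
E
```

```text
up [0.0127, 0.001, -0.1298] [0.0, 0.0, 0.0] rows 3.1
M [0.0121, 0.0807, -0.1403] [-7.48, 0.09, 41.87] rows 5.9
A [0.134, 0.157, -0.1242] [-16.12, 0.13, 91.12] rows 12.9
```

```bash
python3 drive.py '[[0.003,0,-0.03,0,0,0],[0.007,0,-0.07,0,0,0],[0.0127,0.001,-0.11,0,0,0],[0.0127,0.001,-0.13,0,0,0],[0.0127,0.02,-0.132,-1.5,0,8],[0.0125,0.035,-0.134,-3,0,15],[0.012,0.05,-0.136,-4.5,0,25],[0.012,0.065,-0.138,-6,0,34],[0.012,0.0807,-0.14,-7.5,0.1,41.9],[0.012,0.0807,-0.14,-7.5,0.1,41.9],[0.04,0.1,-0.136,-9.5,0.1,53],[0.06,0.11,-0.133,-11,0.1,60]]'
python3 - <<'E'
from h import *
p=cur();print(p[0]);A=pour(0,.27)
show(p,A,"A")
E
```

```text
time_s: 16.27
tcp_pos: [0.4863, 0.1815, 0.2415]
eef_rot: [179.7, -10.2, -64.5]
contact_force: [-0.4, 1.2, -2.7]
gripper_width: 0.0114
gripper_force: 60.0
[0.48634222 0.18145144 0.24147708]
A [0.0789, -0.0372, 0.0089] [-5.92, -0.24, 34.95] rows 5.0
```

```bash
python3 drive.py '[[0.016,-0.0075,0.002,-1.2,0,7],[0.032,-0.015,0.0036,-2.4,-0.1,14],[0.048,-0.022,0.005,-3.6,-0.1,21],[0.064,-0.03,0.007,-4.8,-0.2,28],[0.079,-0.037,0.009,-5.9,-0.2,35],[0.079,-0.037,0.009,-5.9,-0.2,35],[0.079,-0.037,0.009,-5.9,-0.2,35],[0.079,-0.037,0.009,-5.9,-0.2,35]]'
python3 - <<'E'
from h import *
from plant import r, cams
p=cur();print(p[0]);show(p,pour(0,.27),"A")
for t,z in((0,.20),(25,.18),(50,.14),(65,.125),(80,.115),(105,.11)):show(p,pour(t,z),t)
c=cams.capture("top");W=cloud(c).reshape(-1,3)
S=W[(np.hypot(W[:,0]-.54,W[:,1]-.04)<.05)&(W[:,2]>.24)&(W[:,2]<.30)];print(circ(S[:,:2]),np.median(S[:,2]))
cv2.imwrite("pics/t4.png",cv2.resize(c["frame"][130:260,280:460,::-1],None,fx=3.5,fy=3.5))
E
```

```text
time_s: 16.93
tcp_pos: [0.5538, 0.1266, 0.2461]
eef_rot: [180.0, -10.0, -99.8]
contact_force: [1.1, 0.6, -2.2]
gripper_width: 0.0111
gripper_force: 60.0
[0.55378556 0.12664802 0.24607342]
A [0.0008, -0.0003, -0.0003] [-0.03, -0.04, 0.24] rows 0.0
0 [-0.0114, -0.0003, 0.0687] [-0.03, -0.04, 0.24] rows 1.7
25 [-0.0039, -0.0003, 0.0354] [0.02, -25.04, 0.24] rows 3.5
50 [0.0214, -0.0002, 0.0314] [0.07, -50.04, 0.23] rows 7.0
65 [0.0461, -0.0001, 0.0282] [0.11, -65.04, 0.23] rows 9.1
80 [0.0753, -0.0, 0.0278] [0.14, -80.04, 0.22] rows 11.2
105 [0.1285, 0.0002, 0.0344] [0.19, -105.04, 0.19] rows 14.7
(array([0.539 , 0.0449]), np.float64(0.034), 440) 0.26355430698120247
```

View pics/t4.png

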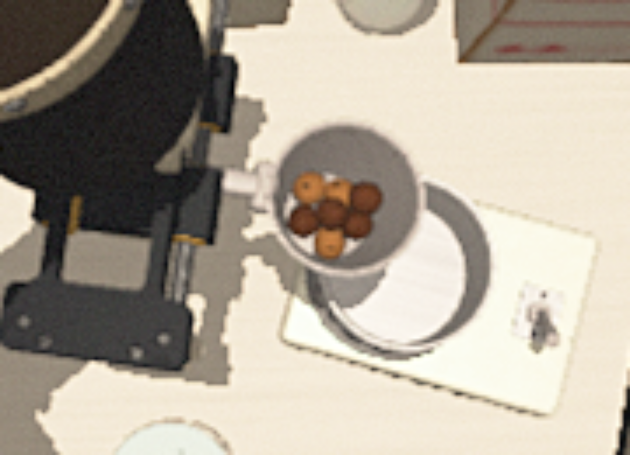

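The cup holds all seven galls at (330,215) and overhangs the near side of the drum as intended. Now I'll tilt it while guiding the lip.

```bash
python3 drive.py '[[-0.001,0,0.01,0,-7,0],[-0.002,0,0.02,0,-14,0],[-0.003,0,0.03,0,-20,0],[-0.004,0,0.035,0,-25,0.2],[0.0,0,0.034,0,-31,0.2],[0.007,0,0.033,0,-37,0.2],[0.014,0,0.032,0,-43,0.2],[0.0214,0,0.031,0,-50,0.2],[0.028,0,0.03,0,-54,0.2],[0.034,0,0.03,0,-58,0.2],[0.04,0,0.029,0,-62,0.2],[0.046,0,0.028,0.1,-65,0.2]]'
python3 - <<'E'
from h import *
p=cur();show(p,pour(65,.125),"now")
for t,z in((75,.118),(85,.113),(95,.11),(108,.11)):show(p,pour(t,z),t)
E
```

```text
time_s: 17.98
tcp_pos: [0.545, 0.0771, 0.2277]
eef_rot: [-179.7, 55.2, -99.8]
contact_force: [-0.0, -0.4, -2.9]
gripper_width: 0.0113
gripper_force: 60.0
now [0.0011, -0.0004, 0.0008] [-0.07, 0.2, 0.12] rows 0.0
75 [0.0084, -0.0004, -0.0169] [-0.06, -9.8, 0.13] rows 1.4
85 [0.0177, -0.0004, -0.0352] [-0.05, -19.8, 0.13] rows 2.8
95 [0.029, -0.0004, -0.0534] [-0.04, -29.8, 0.14] rows 4.2
108 [0.0455, -0.0004, -0.0764] [-0.02, -42.8, 0.15] rows 6.0
```

```bash
python3 drive.py '[[0.004,0,-0.008,0,-5,0],[0.0084,0,-0.017,0,-10,0],[0.013,0,-0.026,0,-15,0],[0.0177,0,-0.035,0,-20,0],[0.023,0,-0.044,0,-25,0],[0.029,0,-0.053,0,-30,0],[0.037,0,-0.065,0,-36,0],[0.0455,0,-0.076,0,-43,0],[0.0455,0,-0.076,0,-43,0],[0.0455,0,-0.076,0,-43,0],[0.0455,0,-0.076,0,-43,0],[0.0455,0,-0.076,0,-43,0]]'
python3 - <<'E'
from h import *
from plant import r, cams
p=cur();show(p,pour(108,.11),"now");print(r.get_state()["joints"].round(0))
for n in("side","top"):
    c=cams.capture(n);cv2.imwrite(f"pics/{n}5.png",c["frame"][...,::-1])
a=cv2.imread("pics/side5.png")[180:310,220:380];b=cv2.imread("pics/top5.png")[140:270,310:470]
cv2.imwrite("pics/both5.png",cv2.resize(np.hstack([a,b]),None,fx=2.4,fy=2.4))
E
```

```text
time_s: 18.98
tcp_pos: [0.5306, -0.0085, 0.2366]
eef_rot: [-3.3, 82.2, 76.8]
contact_force: [0.8, -0.5, -0.9]
gripper_width: 0.011
gripper_force: 60.0
now [0.0023, 0.0004, -0.0023] [0.14, -0.23, 0.44] rows 0.1
[ -35.   42.   -3.  -77. -113.   46.]
```

View pics/both5.png

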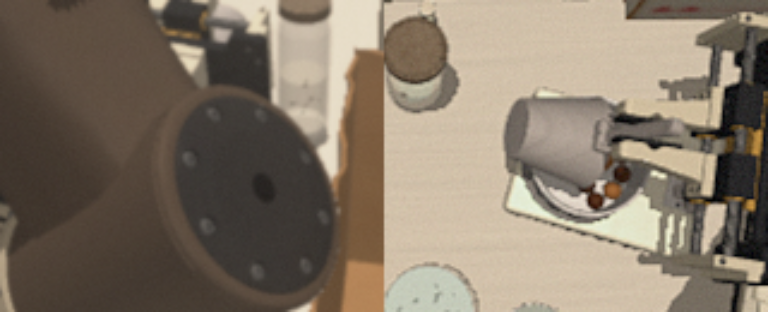

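The galls at (610,185) are in the drum and the cup is inverted over it. I'll lift, untilt and check the count.

```bash
python3 - <<'E'
from h import *
p=cur()
for t,z in((100,.13),(60,.19),(30,.24),(0,.27)):show(p,pour(t,z),t)
E
```

```text
100 [-0.0154, 0.0, 0.0177] [0.11, 7.79, 0.51] rows 1.1
60 [-0.0339, -0.0003, 0.1009] [-0.08, 47.79, 0.53] rows 6.7
30 [-0.0254, -0.0004, 0.1364] [-0.22, 77.79, 0.52] rows 10.9
0 [0.0094, -0.0, 0.1363] [-0.37, 107.79, 0.48] rows 15.1
```

```bash
python3 drive.py '[[-0.0154,0,0.0177,0,7,0],[-0.024,0,0.035,0,14,0],[-0.027,0,0.05,0,21,0.3],[-0.03,0,0.065,0,28,0.5],[-0.033,0,0.08,0,35,0.5],[-0.034,0,0.092,0,42,0.5],[-0.034,0,0.104,0,49,0.5],[-0.032,0,0.113,0,56,0.5],[-0.03,0,0.122,0,63,0.5],[-0.028,0,0.13,0,70,0.5],[-0.0254,0,0.136,-0.2,77,0.5],[-0.018,0,0.137,-0.2,84,0.5]]'
python3 drive.py '[[0,0,0,0,7,0],[0,0,0,0,14,0],[0.0,0,0,0,20,0],[0,0,0,0,24,0],[0,0,0,0,24,0]]'
python3 - <<'E'
from h import *
from plant import r, cams
p=cur();print(p[0]);show(p,pour(0,.27),"A")
c=cams.capture("top");s=cams.capture("side")
cv2.imwrite("pics/both6.png",cv2.resize(np.hstack([c["frame"][130:260,290:460,::-1],s["frame"][190:320,230:370,::-1]]),None,fx=2.5,fy=2.5))
E
```

```text
time_s: 20.08
tcp_pos: [0.5539, 0.1235, 0.2783]
eef_rot: [-179.7, 14.1, -99.9]
contact_force: [1.1, -1.0, -2.2]
gripper_width: 0.0119
gripper_force: 60.0
time_s: 20.5
tcp_pos: [0.5524, 0.1241, 0.2727]
eef_rot: [179.8, -10.0, -99.8]
contact_force: [-0.1, -0.0, -2.1]
gripper_width: 0.0112
gripper_force: 60.0
[0.55240126 0.12412606 0.27268821]
A [-0.0065, -0.0014, 0.0254] [0.22, -0.04, 0.18] rows 0.6
```

View pics/both6.png

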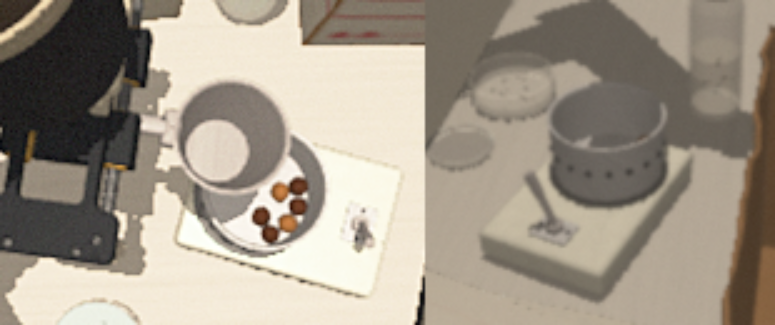

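The cup is empty at (235,135). I can see at least six galls in the drum around (280,210) and will count again once the cup is away. Next I'll take the cup back to its place.

```bash
python3 - <<'E'
from h import *
p=cur();M=pose([.44,.22,.26],-50,10);G,_=targets(10)
show(p,M,"M");show(p,(G[0]+[0,0,.16],G[1]),"U")
E
```

```text
M [-0.0783, 0.1251, 0.0191] [8.79, 0.38, -49.21] rows 7.0
U [-0.165, 0.1159, 0.0448] [16.01, 0.43, -90.99] rows 12.9
```

```bash
python3 drive.py '[[-0.011,0.018,0.003,1.2,0,-7],[-0.022,0.036,0.006,2.4,0,-14],[-0.033,0.054,0.009,3.6,0,-21],[-0.044,0.072,0.011,4.8,0.2,-28],[-0.056,0.09,0.014,6,0.2,-35],[-0.067,0.108,0.017,7.4,0.3,-42],[-0.078,0.125,0.019,8.8,0.4,-49],[-0.095,0.123,0.024,10,0.4,-56],[-0.112,0.121,0.029,11.3,0.4,-63],[-0.13,0.119,0.034,12.6,0.4,-70],[-0.147,0.117,0.04,14,0.4,-77],[-0.158,0.116,0.043,15,0.4,-84]]'
python3 - <<'E'
from h import *
p=cur();G,_=targets(10)
show(p,(G[0]+[0,0,.1],G[1]),"U");show(p,(G[0]+[0,0,.002],G[1]),"G");print(p[0])
E
```

```text
time_s: 21.6
tcp_pos: [0.465, 0.2881, 0.2034]
eef_rot: [-179.8, -10.0, -14.6]
contact_force: [0.0, -0.5, -2.2]
gripper_width: 0.0111
gripper_force: 60.0
U [-0.0126, -0.0072, 0.0607] [1.03, -0.04, -6.84] rows 1.5
G [-0.0297, -0.0069, 0.1572] [1.03, -0.04, -6.84] rows 3.8
[0.46496823 0.28814243 0.20343949]
```

```bash
python3 drive.py '[[-0.006,-0.0035,0.03,0.5,0,-3.5],[-0.0126,-0.007,0.06,1,0,-6.8],[-0.018,-0.007,0.09,1,0,-6.8],[-0.023,-0.007,0.12,1,0,-6.8],[-0.026,-0.007,0.14,1,0,-6.8],[-0.028,-0.007,0.15,1,0,-6.8],[-0.0297,-0.007,0.1565,1,0,-6.8],[-0.0297,-0.007,0.1572,1,0,-6.8],[-0.0297,-0.007,0.1572,1,0,-6.8]]'
python3 - <<'E'
from h import *
p=cur();G,_=targets(10);show(p,(np.r_[p[0][:2],.042],p[1]),"dn")
E
```

```text
time_s: 22.35
tcp_pos: [0.4655, 0.295, 0.0439]
eef_rot: [179.8, -10.1, -8.0]
contact_force: [-0.0, -0.2, -0.1]
gripper_width: 0.0112
gripper_force: 60.0
dn [-0.0003, -0.0, 0.0019] [0.0, 0.0, 0.0] rows 0.0
```

```bash
python3 drive.py '[[0,0,0.001,0,0,0],[0,0,0.001,0,0,0]]'
python3 drive.py '[[0,0,0,0,0,0],[0,0,0,0,0,0],[0,0,0,0,0,0],[0,0,0,0,0,0],[0,0,0,0,0,0],[0,0,0,0,0,0]]' 0.04 10
python3 drive.py '[[0.005,0,-0.03,0,0,0],[0.01,0,-0.06,0,0,0],[0.015,0,-0.09,0,0,0],[0.025,0,-0.15,0,0,0],[0.04,0,-0.2,0,0,0],[0.04,0,-0.2,0,0,0],[0.04,0,-0.2,0,0,0],[0.04,0,-0.2,0,0,0]]'
python3 - <<'E'
from h import *
from plant import r, cams
c=cams.capture("top");W=cloud(c).reshape(-1,3)
S=W[(np.hypot(W[:,0]-.549,W[:,1]-.2846)<.06)&(W[:,2]>.06)&(W[:,2]<.08)];print(circ(S[:,:2]),np.percentile(S[:,2],[5,50,95]))
cv2.imwrite("pics/both7.png",cv2.resize(np.hstack([c["frame"][170:250,355:455,::-1],c["frame"][170:250,210:310,::-1]]),None,fx=4,fy=4))
p=cur();print(p[0])
# toggle: finger start at unit x=-.065,y=-.062 ; tool y along unit y
C=np.array([.5191,-.0466]);ux=np.array([.951,-.309]);uy=np.array([.309,.951])
for x,z in((-.07,.2),(-.07,.062),(.02,.062)):
    q=C+x*ux-.062*uy
    T=pose([*q,z+.0188],-18,0);print(T[0]);show(p,T,x)
E
```

```text
time_s: 22.52
tcp_pos: [0.4657, 0.2956, 0.0428]
eef_rot: [179.8, -10.1, -7.9]
contact_force: [-0.5, -0.6, 0.4]
gripper_width: 0.0114
gripper_force: 60.0
time_s: 23.02
tcp_pos: [0.4651, 0.295, 0.0414]
eef_rot: [179.7, -10.0, -7.9]
contact_force: [-0.3, -0.0, 0.4]
gripper_width: 0.0391
gripper_force: 0.0
time_s: 23.68
tcp_pos: [0.4704, 0.2962, 0.2475]
eef_rot: [179.9, -10.1, -7.9]
contact_force: [-0.0, -0.4, -1.2]
gripper_width: 0.0397
gripper_force: 0.0
(array([0.5493, 0.2826]), np.float64(0.0352), 198) [0.06149505 0.06471264 0.06725758]
[0.46970031 0.29536421 0.24556696]
[ 0.433372 -0.083932  0.2     ]
-0.07 [0.008, 0.3805, 0.0493] [-0.64, -9.99, 10.05] rows 9.2
[ 0.433372 -0.083932  0.062   ]
-0.07 [-0.0159, 0.3799, 0.1852] [-0.64, -9.99, 10.05] rows 10.1
[ 0.518962 -0.111742  0.062   ]
0.02 [0.0713, 0.3956, 0.2006] [-0.64, -9.99, 10.05] rows 10.8
```

View pics/both7.png

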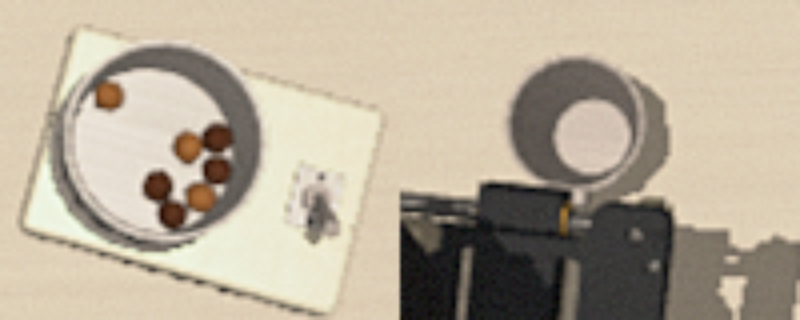

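All seven galls are in the drum (left part, (108,95) to (172,214)), and the empty cup stands upright and free at (580,130). Next is the toggle.

```bash
python3 drive.py '[[0.008,0.3805,0.0493,-0.6,-10,10],[0.008,0.3805,0.0493,-0.6,-10,10],[0.008,0.3805,0.0493,-0.6,-10,10],[0.008,0.3805,0.0493,-0.6,-10,10],[0.008,0.3805,0.0493,-0.6,-10,10],[0.008,0.3805,0.0493,-0.6,-10,10],[0.008,0.3805,0.0493,-0.6,-10,10],[0.008,0.3805,0.0493,-0.6,-10,10],[0.008,0.3805,0.0493,-0.6,-10,10],[0.008,0.3805,0.0493,-0.6,-10,10],[0.008,0.3805,0.0493,-0.6,-10,10],[0.008,0.3805,0.0493,-0.6,-10,10]]' 0 10
python3 - <<'E'
from h import *
from plant import r, cams
print(r.get_state()["joints"].round(0))
p=cur();C=np.array([.5191,-.0466]);ux=np.array([.951,-.309]);uy=np.array([.309,.951])
for x,z in((-.07,.062),(.02,.062)):
    show(p,pose([*(C+x*ux-.062*uy),z+.0188],-18,0),x)
E
```

```text
time_s: 24.73
tcp_pos: [0.4328, -0.0847, 0.199]
eef_rot: [179.9, 0.1, -18.1]
contact_force: [0.1, 0.1, -0.3]
gripper_width: 0.0006
gripper_force: 0.0
[ 15.  -1. -30.   0. -61.  57.]
-0.07 [0.0006, -0.0012, 0.137] [0.09, 0.12, -0.07] rows 3.3
0.02 [0.0906, -0.0013, 0.1368] [0.09, 0.12, -0.07] rows 3.9
```

```bash
python3 drive.py '[[0,-0.001,0.04,0,0,0],[0,-0.001,0.08,0,0,0],[0,-0.001,0.12,0,0,0],[0,-0.001,0.137,0,0,0],[0,-0.001,0.137,0,0,0]]'
python3 drive.py '[[0.015,0,0,0,0,0],[0.03,0,0,0,0,0],[0.04,0,0,0,0,0],[0.05,0,0,0,0,0],[0.06,0,0,0,0,0],[0.07,0,0,0,0,0],[0.076,0,0,0,0,0],[0.076,0,0,0,0,0]]'
python3 - <<'E'
from h import *
from plant import r, cams
c=cams.capture("top");W=cloud(c).reshape(-1,3);C=np.array([.5191,-.0466]);ux=np.array([.951,-.309]);uy=np.array([.309,.951])
p=cur();print("tool ux,uy",(p[0][:2]-C)@ux,(p[0][:2]-C)@uy)
d=W[:,:2]-C;a,b=d@ux,d@uy
S=(a>0)&(a<.05)&(abs(b+.062)<.012)&(W[:,2]>.04)&(W[:,2]<.095);print(S.sum(),a[S].round(3)[:10],W[S,2].round(3)[:10])
E
```

```text
time_s: 25.15
tcp_pos: [0.4307, -0.0826, 0.0591]
eef_rot: [179.7, 0.4, -17.9]
contact_force: [-0.6, -0.9, -0.1]
gripper_width: 0.0002
gripper_force: 0.0
time_s: 25.82
tcp_pos: [0.5004, -0.1053, 0.0623]
eef_rot: [179.9, 0.7, -18.1]
contact_force: [-22.3, 18.2, 20.6]
gripper_width: 0.0004
gripper_force: 16.8
tool ux,uy 0.00030616609509021855 -0.061617533817782524
0 [] []
```

```bash
python3 drive.py '[[-0.03,0,0,0,0,0],[-0.07,0,0,0,0,0],[-0.07,0,-0.05,0,0,0],[-0.07,0,-0.1,0,0,0],[-0.07,0,-0.14,0,0,0],[-0.07,0.15,-0.2,0,0,0],[-0.07,0.15,-0.2,0,0,0],[-0.07,0.15,-0.2,0,0,0],[-0.07,0.15,-0.2,0,0,0],[-0.07,0.15,-0.2,0,0,0],[-0.07,0.15,-0.2,0,0,0]]'
python3 - <<'E'
from h import *
from plant import r, cams
c=cams.capture("top");W=cloud(c).reshape(-1,3);C=np.array([.5191,-.0466]);ux=np.array([.951,-.309]);uy=np.array([.309,.951])
d=W[:,:2]-C;a,b=d@ux,d@uy
S=(abs(a)<.05)&(abs(b+.062)<.012)&(W[:,2]>.07)&(W[:,2]<.095);print(S.sum(),np.median(a[S]),W[S,2].max())
cv2.imwrite("pics/end.png",cv2.resize(c["frame"][90:300,220:460,::-1],None,fx=2.7,fy=2.7))
E
```

```text
time_s: 26.78
tcp_pos: [0.3934, -0.2295, 0.2647]
eef_rot: [-180.0, -0.2, -18.2]
contact_force: [0.0, -0.2, 0.2]
gripper_width: 0.0004
gripper_force: 0.0
38 0.017202287873134825 0.08799856673688733
```

View pics/end.png

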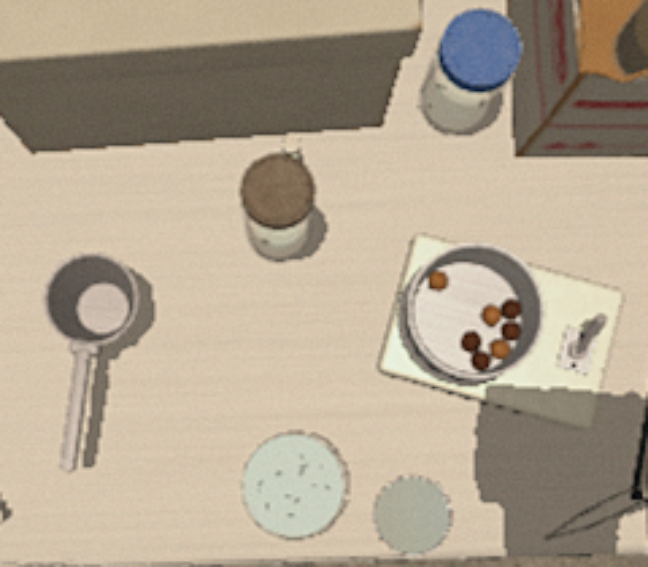

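The toggle at (588,335) now leans to +x (tip +17 mm), so it is on. The drum holds seven galls, the cup is upright and free at (92,300), and the other items are undisturbed.

```bash
python3 -c "
from plant import r, cams
print(r.close_job())"
```

```text
the job is handed in; nothing more can be done
None
```

I handed the job in at about 27 s: all seven galls are in the drum, the empty cup stands upright and released on the bench, the toggle was then flipped to on, and the jar, bottle, vial and dish were left alone (a finger nudged the full cup about 4 mm at a first, aborted grasp).

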